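Set up the wire stand for the next brush order

TASK

Set up the brush maker's wire bench for the next order: first lower the copper spool gently onto the empty spindle, all the way down. Then hook the order board onto the rail over the green-painted length and, without lifting it off the rail again, slide it along until its hook sits on the red mark, and leave it hanging still. Do not drop the spool or the board, and leave everything else on the bench where it is.

Things in the scene. Friction and masses are not known exactly. Their poses are not given: they have to be found in the camera images.
- copper_spool: Spool of copper wire, standing upright on the bench: flanges 60 mm in diameter, winding 44 mm, on top a pale wooden hub 36 mm in diameter and 30 mm tall (68 to 98 mm above the bottom) to grip it by; 98 mm tall, with a 19 mm hole right through; mass about 0.25 kg. Origin: centre of its underside; z up along the hole.
- spindle: The empty spindle, fixed: dark round foot 90 mm in diameter and 12 mm high with an upright steel pin 14 mm in diameter whose tapered tip is 115 mm above the bench. Origin: centre of the foot's underside on the bench, on the pin's axis.
- spindle_seat (a point): Where the pin meets the top of the foot, 12 mm above the bench: the spool's underside rests here.
- order_board: Order board: pale wooden board 80 (y) x 12 (x) x 100 mm tall with a blue and black brush emblem; above it a dark steel strap hook 26 mm wide (y), and on top a yellow grip block 24 x 24 mm (165 to 209 mm above the lower edge). About 0.22 kg, standing in the slot block. Origin: middle of the lower edge; z up; the hook is open towards +x.
- hook_seat (a point): Point in the hook that lies on the rail's axis when the board hangs: 154 mm above its lower edge. The strap rises on the -x side (16 to 20 mm from the middle), goes over the rail as a gable and ends in a lip at x = 16 to 20 mm; the rail enters through the 36 mm high opening between lip end (14 mm below this point) and the strap on the board's top edge (50 mm below).
- board_grip (a point): Good grip point inside the yellow block: 190 mm above the board's lower edge, 36 mm above the hook seat point.
- slot_block: Fixed dark wooden block 70 x 120 x 38 mm in which the board stands, 28 mm deep, in a slot 16 mm wide and 86 mm long along its y. Origin: centre of its underside.
- rail: Fixed rail: a steel bar 12 mm in diameter, 500 mm long along its y axis, its axis 200 mm above the bench, between two wooden posts 208 mm tall with feet 130 mm long. Origin: on the bench below the middle of the bar.
- green_length: The green-painted 100 mm of the rail, where boards are hooked on, near one end or the other. Origin: its middle, on the rail's axis; y along the rail.
- red_mark: The red mark, a 44 mm long red band on the rail near the other end. Origin: its middle, on the rail's axis; y along the rail.
- silver_spool: Bystander: like the copper spool but with silvery wire and black flanges and hub, mounted on the second spindle. Origin: centre of its underside.
- other_spindle: The second spindle, like the empty one, fixed; the silver spool is on it. Origin: centre of its foot's underside.
- dust_brush: Bystander: wooden hand brush with black bristles, about 235 x 50 x 70 mm. Origin: under the middle of the bristles.
- brush_blank: Bystander: pale wooden brush blank 45 x 120 x 24 mm lying on the bench in front of or below the rail. Origin: centre of its underside.
- glue_jar: Bystander: amber jar 72 mm in diameter, 95 mm tall. Origin: centre of its underside.
- mallet: Bystander: hammer about 200 mm long lying on the bench behind the rail.
- awl: Bystander: awl lying on the bench.
- turned_knob: Bystander: turned wooden handle, 80 mm foot, 100 mm tall, behind the rail. Origin: centre of its underside.
Mind the look-alikes: they are no part of the job. What is shaped like the copper_spool but pink or purple is not meant. Leave any purple look-alike of the spindle alone.

How it is judged:
By the outcome, as a careful person would: the job done as asked, in the order asked, and still so for the second after the job is handed in, with the robot touching nothing.
It also fails if it takes over 72 s, if anything falls off the work surface, if the arm or the gripper's body presses on something with over 40 N, if the wrist force passes 120 N, or if a joint passes its speed limit or range.

ROBOT

A 6-joint arm with a two-finger parallel gripper is mounted at the origin on the work surface. World frame = base frame: x ahead of the robot, y to its left, z up, the work surface at z = 0. Lengths are in mm, angles in degrees, forces in N, time in s.
With the tool pointing down it reaches from about 325 to 1000 mm from the base axis. Payload 5.1 kg.
Tool frame: the origin (TCP) lies on the front face of the gripper's body, between the roots of the fingers; the fingertips stand 73 mm ahead of it and the grasp point (between the pads) lies 54 mm ahead of it; x points along the fingers, y is the direction in which the jaws open and shut, and the axes are right-handed (so a half turn about x gives the same grasp; the last joint's range is limited). The gripper opens to 85 mm and grips with 20 to 120 N. Pads are 22 mm wide; open, the fingers measure 114 mm over their backs; the gripper's body (76 mm by 85 mm) begins 54 mm behind the grasp point. The pads swing forward as they close: fully open they stand 13 mm farther back than shut.
Start: joints at [-75.608, 7.093, 94.555, -0, 78.352, -4.733], TCP at [212.931, -614.122, 303.922] pointing down, gripper open.
Joint ranges: [-149.61, 149.61], [-58.7, 133.49], [1.44, 155.28], [-77.14, 257.14], [18.33, 153.61], [-166.67, 166.67]. Speed limits (degrees/s): [147.25, 147.25, 180, 180, 180, 180].

INTERFACE

Orientations are given as a 3x3 rotation matrix whose columns are the frame's x, y, z axes.
In Python, from bench import ctrl gives the robot as it stands.
- The arm moves only by the tool apply_moves, never from a script. Its argument "rows" is a list that holds one entry, the list of rows, each a list of 5 numbers: the shift along the tool's x, y, z in mm, then the turn about the tool's x in degrees, then the opening, from 0 (shut) to 1 (fully open). A call has 1 to 10 rows; each row shifts and turns the commanded pose from where the row before left it, along the tool's axes as they then stand; what a row does not reach is not made up. A row lasts 1/10 s, in which the tool goes at most 50 mm and 8.59 degrees, less where a joint would pass 70% of its speed; a pose out of reach is approached as far as the arm can. A call with a gripper value outside its range is refused whole. The fingers move at their own pace and stop on an object; the grip force is fixed at half the most. Time passes only in rows, so rows that do not move let the fingers close. It gives the time, the measured TCP pose, the force and the opening at its end, in the units of the state.
- ctrl.sense(): the state, without advancing time (a new reading comes with each control period).
- ctrl.snapshot(name): name is "side" or "top"; returns a dict with "img" (400x640x3 uint8, blue, green, red), "intrinsics" (3x3 intrinsics, pixels), "origin" and "attitude" of the camera in the world. Camera axes: x right, y down, z forward; pixel columns grow to the right and rows downward; lengths in mm; the calibration is good to about 2 mm. A picture is of the moment at which its call begins. There is no depth.
- ctrl.hand_in(): hands the job in, once; it reports no verdict.
The state is a dict: "clock": time; "joint_pos": joint angles; "qd": joint speeds; "tau": joint torques, N m; "eef_pos": TCP position; "tool_rot": TCP orientation; "force": force on the tool from outside, world axes, zero at the start; "moment": the same for the moment, N m; "grip_width": finger opening in mm.
Only numpy, scipy, OpenCV 4.12 (cv2) and the standard library are available. Lean on these libraries where they do the work, as an engineer would, in place of code of your own. Each camera call takes 0.05 s, during which the arm holds its last target.

## Working session

There is one attempt and no reset: what is moved stays moved. The work goes in short steps, Python scripts to look and compute and a tool call to move; the robot and the scene stay as the last step left them, time stands still between calls to the robot, and variables do not carry over. Pictures are saved under pics/ and viewed, and the job is handed in when it is done.

Besides the shell and the picture viewer there is one more tool, called after "Call:" as name(argument=value, ...) on one line, values as JSON. apply_moves: Moves the arm, as the interface text tells. Its arguments: {"type":"object","properties":{"rows":{"type":"array","items":{"type":"array","items":{"type":"array","items":{"type":"number"}}}}},"required":["rows"]}

```bash
ls; mkdir -p pics; python3 - <<'E'
from bench import ctrl
import cv2,json,numpy as np
np.set_printoptions(suppress=True,precision=3)
s=ctrl.sense();print(s)
for n in("side","top"):
    d=ctrl.snapshot(n);cv2.imwrite(f"pics/{n}0.png",d["img"]);print(n,d["intrinsics"],d["origin"],d["attitude"])
E
```

```text
pics
{'clock': 0.0, 'joint_pos': array([-75.608,   7.133,  94.635,  -0.   ,  78.351,  -4.735]), 'qd': array([-0.007,  0.077,  0.026, -0.029,  0.064, -0.042]), 'tau': array([ -0.   , -42.361, -36.545,  -0.   ,   0.007,   0.   ]), 'eef_pos': array([ 212.809, -613.683,  302.652]), 'tool_rot': array([[-0.001,  0.328, -0.945],
       [ 0.002, -0.945, -0.328],
       [-1.   , -0.002, -0.   ]]), 'force': array([ 0.136, -0.503, -0.481]), 'moment': array([-0.026, -0.016, -0.012]), 'grip_width': 85.47919586360358}
side [[511.902   0.    315.397]
 [  0.    511.902 192.969]
 [  0.      0.      1.   ]] [  348.23  -1177.729   968.333] [[ 0.986 -0.104  0.13 ]
 [-0.166 -0.557  0.814]
 [-0.012 -0.824 -0.567]]
top [[458.639   0.    318.916]
 [  0.    458.639 197.363]
 [  0.      0.      1.   ]] [ 300.696    2.82  1546.703] [[ 0.01  -0.987  0.158]
 [-1.    -0.011 -0.006]
 [ 0.008 -0.158 -0.987]]
```

View pics/side0.png

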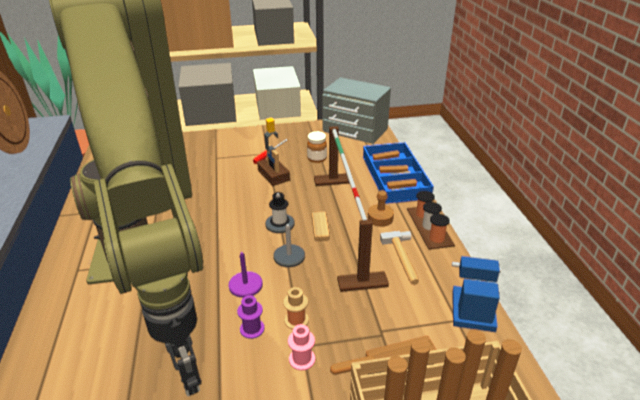

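View pics/top0.png

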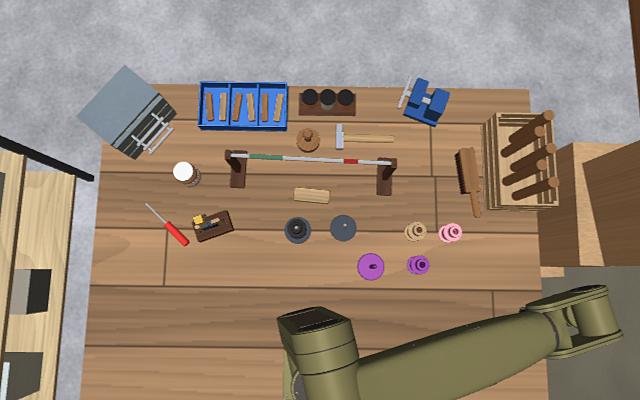

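The side view shows the copper spool at (296,308), between the pink one (302,347) and the purple one (251,316). The empty spindle is at (289,255) and the board's yellow grip at (270,125). In the top view they are at (415,231), (343,228) and about (200,220). The rail's green length is at (265,157) and its red mark at (350,161). I'll zoom in to measure.

```bash
cat > h.py <<'E'
import cv2,numpy as np
from bench import ctrl
np.set_printoptions(suppress=True,precision=2)
def snap(n,save=None):
    d=ctrl.snapshot(n)
    if save: cv2.imwrite(save,d["img"])
    return d
def ray(d,uv):
    v=np.linalg.solve(np.array(d["intrinsics"]),[uv[0],uv[1],1.]);v=np.array(d["attitude"])@v
    return np.array(d["origin"]),v/np.linalg.norm(v)
def onz(d,uv,z):
    o,v=ray(d,uv);return o+v*(z-o[2])/v[2]
def tri(d1,p1,d2,p2):
    o1,v1=ray(d1,p1);o2,v2=ray(d2,p2)
    t=np.linalg.lstsq(np.c_[v1,-v2],o2-o1,rcond=None)[0]
    a=o1+v1*t[0];b=o2+v2*t[1];return (a+b)/2,np.linalg.norm(a-b)
def proj(d,p):
    c=np.array(d["attitude"]).T@(np.array(p)-np.array(d["origin"]));q=np.array(d["intrinsics"])@c;return q[:2]/q[2]
def crop(d,x0,y0,x1,y1,k,name):
    cv2.imwrite(name,cv2.resize(d["img"][y0:y1,x0:x1],None,fx=k,fy=k,interpolation=cv2.INTER_CUBIC))
E
python3 - <<'E'
from h import *
import pickle
s=snap("side");t=snap("top")
pickle.dump((s,t),open("s0.pkl","wb"))
crop(s,225,100,385,220,5,"pics/a.png")
crop(s,215,220,375,340,5,"pics/b.png")
crop(t,180,130,300,220+20,6,"pics/c.png") 
crop(t,280,140,440,260,5,"pics/d.png")
E
```

```text
(no output)
```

View pics/a.png

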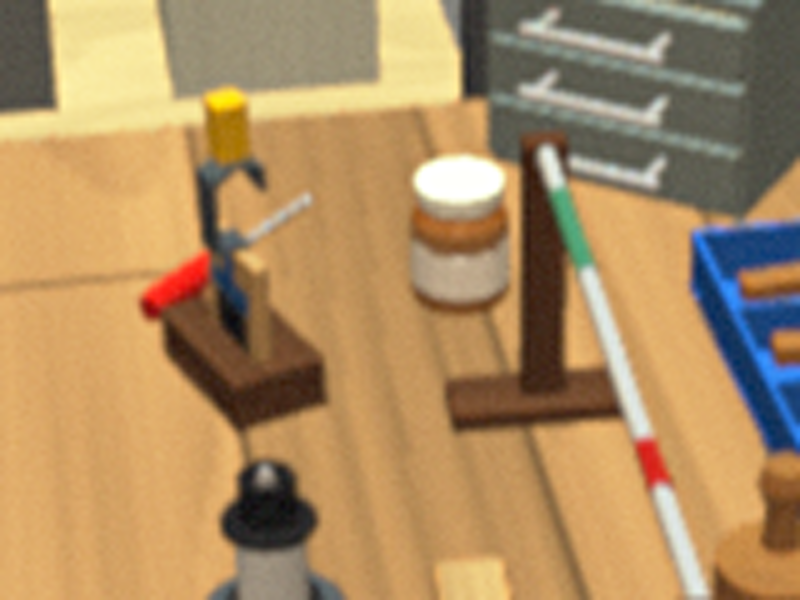

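View pics/b.png

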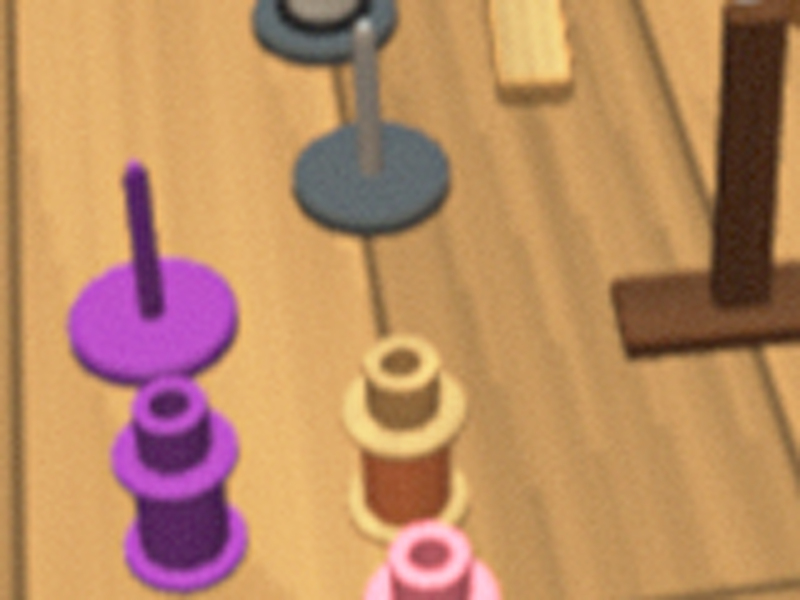

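View pics/c.png

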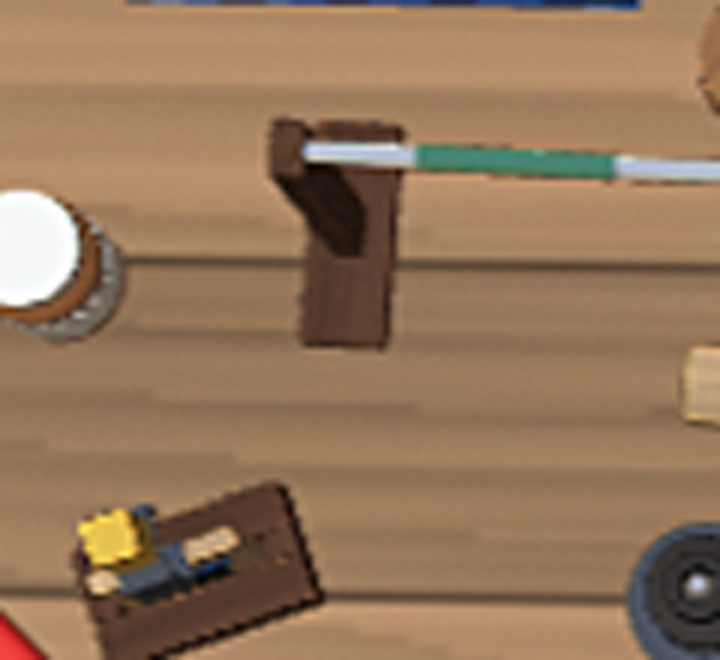

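View pics/d.png

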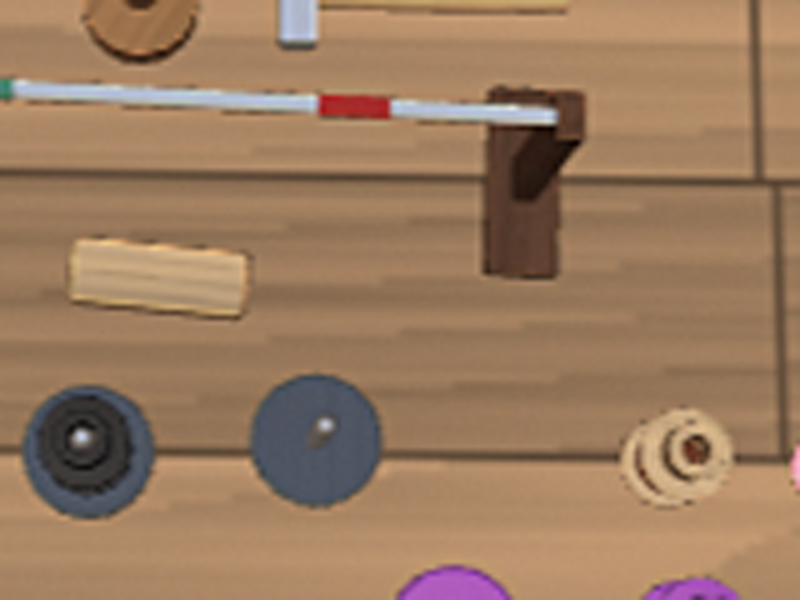

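Crops show the parts clearly: spool hub top, pin tip, foot, the board's yellow block with the hook opening towards the rail, and the green and red paint. Now I'll measure with masks.

```bash
cat > m.py <<'E'
from h import *
def cen(m,roi,keep=True):
    z=np.zeros_like(m);x0,y0,x1,y1=roi;z[y0:y1,x0:x1]=m[y0:y1,x0:x1]
    n,l,st,c=cv2.connectedComponentsWithStats(z)
    i=1+np.argmax(st[1:,4]);return c[i],st[i],(l==i)
def mask(d,lo,hi):
    return cv2.inRange(cv2.cvtColor(d["img"],cv2.COLOR_BGR2HSV),np.array(lo),np.array(hi))
E
python3 - <<'E'
from m import *
import pickle
s,t=pickle.load(open("s0.pkl","rb"))
R={}
def U(off,k,p): return (np.array(p)+.5)/k-.5+np.array(off)
# manual
hub=tri(s,U((215,220),5,(401,362)),t,U((280,140),5,(691,450)));print("hub",hub)
tip=tri(s,U((215,220),5,(363,22)),t,U((280,140),5,(325,425)));print("tip",tip)
# foot mask
mt=mask(t,(95,50,40),(125,180,150));ms=mask(s,(85,30,50),(125,180,150))
c,st,l=cen(mt,(325,205,365,250));print("foot top",c,st)
ct,hull=None,None
cnt=max(cv2.findContours(l.astype(np.uint8),0,2)[0],key=len);e=cv2.fitEllipse(cv2.convexHull(cnt));print(e,onz(t,e[0],12),"centroid",onz(t,c,12))
c,st,l=cen(ms,(270,244,310,270));print("foot side",c,st)
cnt=max(cv2.findContours(l.astype(np.uint8),0,2)[0],key=len);e=cv2.fitEllipse(cv2.convexHull(cnt));print(e,onz(s,e[0],8))
print("manual foot side",onz(s,U((215,220),5,(372,178)),12),"pin base")
# hub by planes
print("hub top@98 top",onz(t,U((280,140),5,(691,450)),98),"side",onz(s,U((215,220),5,(401,362)),98))
print("tip@115 top",onz(t,U((280,140),5,(325,425)),115),"side",onz(s,U((215,220),5,(363,25)),115))
for nm,lo,hi,rt,rs in(("green",(65,80,50),(90,255,255),(240,145,300,170),(325,130,350,160)),("red",(0,150,80),(8,255,255),(335,150,370,175),(345,180,365,205)),("yellow",(20,170,130),(32,255,255),(185,205,215,230),(255,110,285,140))):
    a=cen(mask(t,lo,hi),rt);b=cen(mask(s,lo,hi),rs)
    print(nm,a[0],a[1],b[0],b[1],tri(s,b[0],t,a[0]), onz(t,a[0],200),onz(s,b[0],200))
E
```

```text
hub (array([ 433.03, -320.61,   95.68]), np.float64(0.023729464445965028))
tip (array([444.4 , -86.86, 116.88]), np.float64(0.24378642256593605))
foot top [342.32 227.03] [331 216  25  24 269]
((342.637451171875, 227.4046630859375), (24.254135131835938, 24.543643951416016), 95.41521453857422) [445.3  -86.86  12.  ] centroid [446.55 -85.81  12.  ]
foot side [300.7 250.9] [299 248   4   7  10]
((300.6666564941406, 251.0), (1.5666357278823853, 6.879202842712402), 151.84503173828125) [479.43 -78.13   8.  ]
manual foot side [444.12 -94.5   12.  ] pin base
hub top@98 top [ 432.8  -320.09   98.  ] side [ 432.81 -322.89   98.  ]
tip@115 top [444.47 -86.98 115.  ] side [444.42 -87.05 115.  ]
green [265.63 156.43] [250 154  32   6 103] [338.56 145.02] [335 138   8  15  48] (array([636.32, 155.96, 207.33]), np.float64(2.576383953295392)) [639.49 156.73 200.  ] [637.72 168.36 200.  ]
red [350.8  160.82] [344 159  14   5  60] [354.9 191.9] [352 188   7   9  40] (array([626.51, -99.44, 207.79]), np.float64(1.1337966957342454)) [ 628.99 -100.09  200.  ] [628.75 -88.56 200.  ]
yellow [201.38 218.5 ] [200 215   3   8   8] [269.96 124.29] [266 118   8  14  93] (array([446.12, 339.38, 204.37]), np.float64(5.505754738647387)) [449.37 340.52 200.  ] [443.89 347.48 200.  ]
```

Call:
apply_moves(rows=[[[8,-20.5,-30.4,0,1],[8,-20.5,-30.4,0,1],[8,-20.5,-30.4,0,1],[8,-20.5,-30.4,0,1],[8,-20.5,-30.4,0,1],[8,-20.5,-30.4,0,1],[8,-20.5,-30.4,0,1],[8,-20.5,-30.4,0,1],[8,-20.5,-30.4,0,1],[8,-20.5,-30.4,0,1]]])

```text
clock: 1.2
eef_pos: [433.6, -319.5, 223.6]
tool_rot: [[0.0, 0.328, -0.945], [-0.0, -0.945, -0.328], [-1.0, 0.0, -0.0]]
force: [0.6, -1.0, 0.5]
grip_width: 85.6
```

```bash
cat > go.py <<'E'
from h import *
import sys
s=ctrl.sense();R=np.array(s["tool_rot"]);p=np.array(s["eef_pos"])
print("t",s["clock"],"p",p,"yawY",np.degrees(np.arctan2(R[1,1],R[0,1])),"x",R[:,0],"F",np.array(s["force"]),"w",s["grip_width"],"q",np.array(s["joint_pos"]))
if len(sys.argv)>3: print("tool shift",R.T@(np.array([float(a) for a in sys.argv[1:4]])-p))
E
python3 go.py 432.9 -320.4 146
```

```text
t 1.2 p [ 433.61 -319.47  223.56] yawY -70.8821378186744 x [ 0. -0. -1.] F [ 0.61 -1.01  0.49] w 85.55650428501183 q [-42.09  -3.33 113.21   0.    70.11  28.79]
tool shift [77.56  0.64  0.98]
```

Call:
apply_moves(rows=[[[20,0.6,1,0,1],[20,0,0,0,1],[20,0,0,0,1],[12,0,0,0,1],[5.5,0,0,0,1],[0,0,0,0,1],[0,0,0,0,0.7]]])

```text
clock: 1.9
eef_pos: [432.6, -322.2, 147.3]
tool_rot: [[0.001, 0.327, -0.945], [-0.001, -0.945, -0.327], [-1.0, 0.001, -0.001]]
force: [0.3, -1.4, 1.2]
grip_width: 72.8
```

```bash
python3 go.py 432.9 -320.4 146; python3 - <<'E'
from h import *
s=snap("side");t=snap("top")
crop(s,250,260,350,360,5,"pics/e.png");crop(t,370,190,470,270,6,"pics/e2.png")
E
```

```text
t 1.9 p [ 432.58 -322.2   147.26] yawY -70.89113366777522 x [ 0. -0. -1.] F [ 0.25 -1.39  1.18] w 72.84581405380987 q [-42.38   1.9  116.09   0.    61.93  28.51]
tool shift [ 1.26 -1.59 -0.89]
```

View pics/e.png

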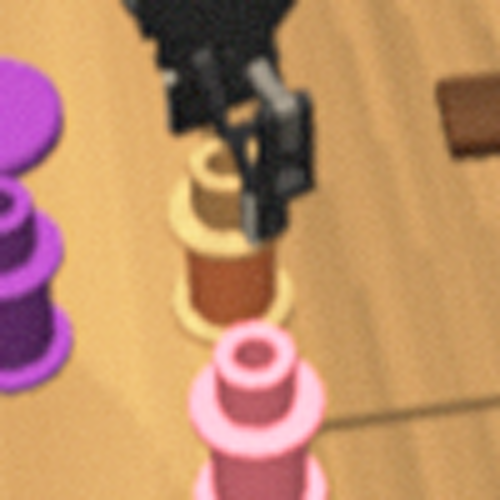

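The copper hub sits between the fingers, with the tips above the flange and the pink spool clear. I'll correct the small offset and close.

Call:
apply_moves(rows=[[[0,-1.2,-0.9,0,0.7],[0,0,0,0,0.6],[0,0,0,0,0.5],[0,0,0,0,0.45],[0,0,0,0,0.4],[0,0,0,0,0.3],[0,0,0,0,0],[0,0,0,0,0],[0,0,0,0,0],[0,0,0,0,0]]])

```text
clock: 3.0
eef_pos: [433.1, -320.8, 147.2]
tool_rot: [[0.001, 0.328, -0.945], [-0.001, -0.945, -0.328], [-1.0, 0.001, -0.001]]
force: [0.6, -2.5, 5.5]
grip_width: 34.8
```

```bash
python3 go.py
```

```text
t 3.0 p [ 433.1  -320.77  147.19] yawY -70.87600024510506 x [ 0. -0. -1.] F [ 0.55 -2.49  5.46] w 34.75505048775937 q [-42.23   1.84 116.16  -0.01  61.91  28.65]
```

Call:
apply_moves(rows=[[[-5,0,0,0,0],[-15,0,0,0,0],[-20,0,0,0,0],[-25,0,0,0,0],[-25,0,0,0,0],[-25,0,0,0,0],[-15,0,0,0,0],[-10,0,0,0,0],[0,0,0,0,0]]])

```text
clock: 3.9
eef_pos: [432.9, -320.5, 287.7]
tool_rot: [[0.001, 0.328, -0.945], [-0.001, -0.945, -0.328], [-1.0, 0.002, -0.001]]
force: [0.5, -0.2, -1.3]
grip_width: 34.8
```

```bash
python3 go.py 444.7 -87.4 287; python3 - <<'E'
from h import *
s=snap("side");crop(s,200,200,360,320,5,"pics/f.png")
E
```

```text
t 3.9 p [ 432.94 -320.45  287.66] yawY -70.87027527968613 x [ 0. -0. -1.] F [ 0.49 -0.24 -1.33] w 34.83895062257458 q [-42.22  -6.52 109.8    0.    76.61  28.65]
tool shift [   0.39 -216.33  -87.49]
```

View pics/f.png

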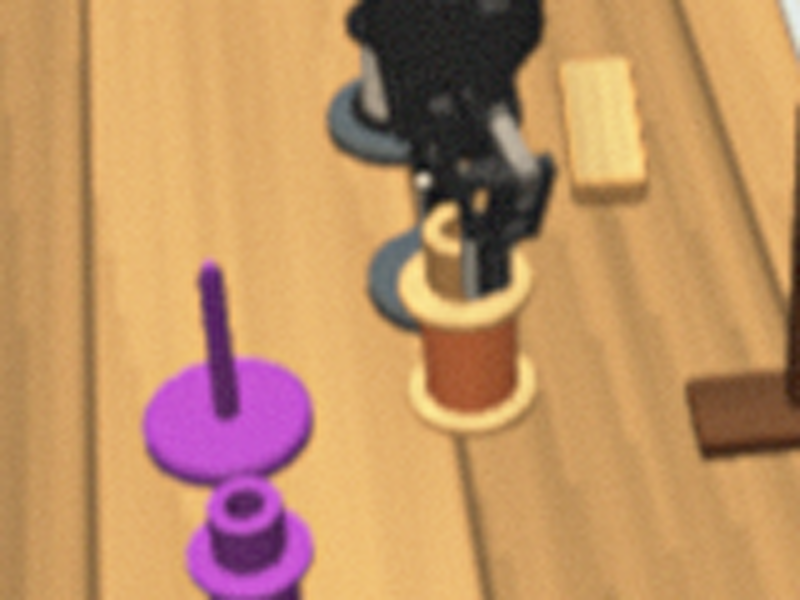

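The spool is held upright and clear of everything. Moving over the spindle.

Call:
apply_moves(rows=[[[0,-10,-4,0,0],[0,-22,-9,0,0],[0,-28,-11.3,0,0],[0,-32,-13,0,0],[0,-32,-13,0,0],[0,-32,-13,0,0],[0,-28,-11.3,0,0],[0,-22,-9,0,0],[0,-10.3,-3.9,0,0],[0,0,0,0,0]]])

```text
clock: 4.95
eef_pos: [444.0, -86.0, 285.4]
tool_rot: [[-0.002, 0.33, -0.944], [0.001, -0.944, -0.33], [-1.0, -0.001, 0.001]]
force: [0.2, 0.2, -1.7]
grip_width: 34.6
```

```bash
python3 go.py 444.7 -87.4 287; python3 - <<'E'
from h import *
s=snap("side");crop(s,220,160,340,280,5,"pics/g.png")
s=snap("top");crop(s,290,180,400,270,7,"pics/g2.png")
E
```

```text
t 4.95 p [444.02 -85.98 285.36] yawY -70.73576095907363 x [-0.  0. -1.] F [ 0.17  0.24 -1.66] w 34.624371925952204 q [-17.76 -18.4  119.94  -0.    78.56  52.97]
tool shift [-1.64  1.56 -0.17]
```

View pics/g.png

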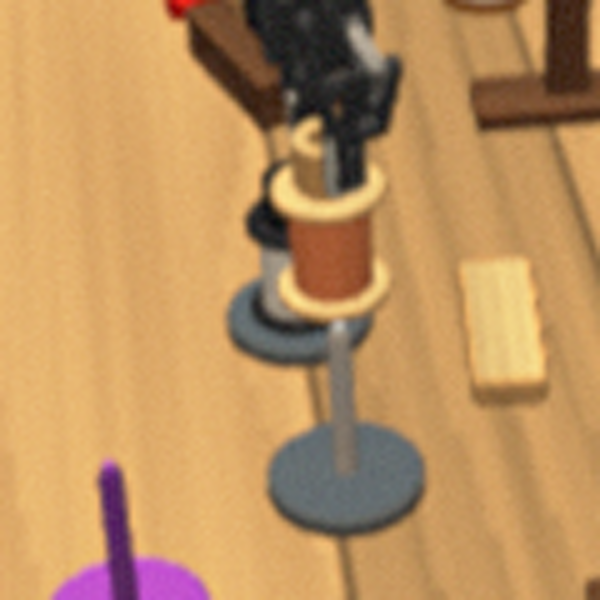

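View pics/g2.png

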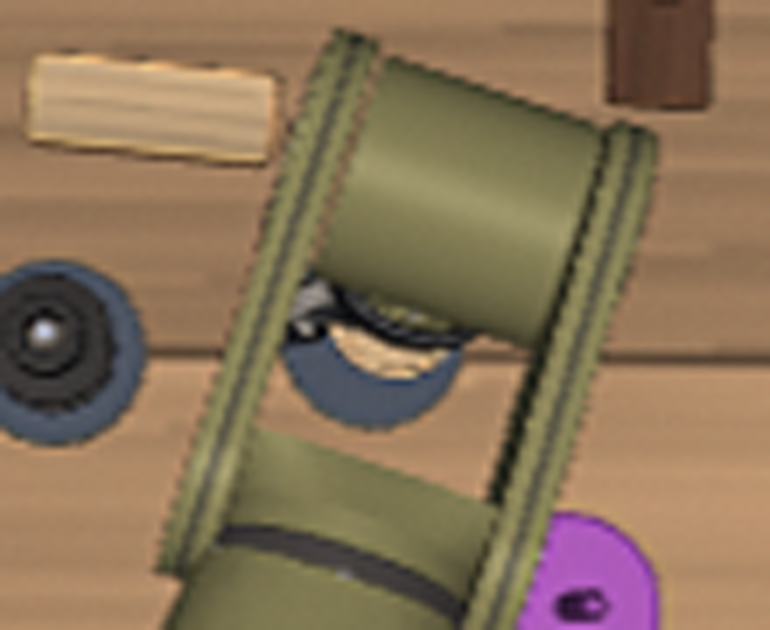

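```bash
python3 - <<'E'
from h import *
import pickle
s,t=pickle.load(open("s0.pkl","rb"))
p=np.array(ctrl.sense()["eef_pos"]);print(p)
def U(p): return (np.array(p)+.5)/5-.5+np.array((220,160))
a=np.linspace(0,2*np.pi,200)
for c in [(p[0],p[1]),(444.7,-87.4)]:
  for z in (138,144):
    q=np.array([proj(s,(c[0]+30*np.cos(x),c[1]+30*np.sin(x),z)) for x in a]);print(c,z,"flange u",q[:,0].min(),q[:,0].max(),"vmax",q[:,1].max())
print("obs",U((279,0))[0],U((389,0))[0],U((0,319))[1])
print("tip proj",proj(s,(444.7,-87.4,115)),"obs",U((340,322)))
print("before: spool lower flange u0..", [ (np.array(v)+.5)/5-.5+215 for v in (350,467)], )
q=np.array([proj(s,(432.9+30*np.cos(x),-320.6+30*np.sin(x),6)) for x in a]);print(q[:,0].min(),q[:,0].max())
E
```

```text
[444.29 -87.51 285.86]
(np.float64(444.28683047853116), np.float64(-87.51135445243516)) 138 flange u 275.5770690564764 298.0121057031785 vmax 224.85763701205252
(np.float64(444.28683047853116), np.float64(-87.51135445243516)) 144 flange u 275.45125549149594 297.9422486728395 vmax 223.0525706000207
(444.7, -87.4) 138 flange u 275.7266939965636 298.15914969114846 vmax 224.8143007764092
(444.7, -87.4) 144 flange u 275.60126620620196 298.08966554825145 vmax 223.0093188421023
obs 275.4 297.4 223.4
tip proj [287.32 224.67] obs [287.6 224. ]
before: spool lower flange u0.. [np.float64(284.6), np.float64(308.0)]
283.7529963307973 308.26104606717524
```

The side view shows the spool's lower flange (centre about (287,218)) right over the pin tip at (288,224), and the projection agrees within a pixel. Lowering step by step and watching the force.

Call:
apply_moves(rows=[[[10,0,0,0,0],[8,0,0,0,0],[6,0,0,0,0],[5,0,0,0,0],[5,0,0,0,0],[5,0,0,0,0],[0,0,0,0,0]]])

```text
clock: 5.75
eef_pos: [444.1, -87.2, 246.5]
tool_rot: [[-0.001, 0.328, -0.945], [0.0, -0.945, -0.328], [-1.0, -0.001, 0.001]]
force: [-0.1, -0.6, -1.7]
grip_width: 34.0
```

```bash
python3 go.py; python3 - <<'E'
from h import *
s=snap("side");crop(s,220,160,340,280,5,"pics/g3.png")
E
```

```text
t 5.75 p [444.14 -87.18 246.49] yawY -70.87427854620428 x [-0.  0. -1.] F [-0.14 -0.59 -1.72] w 34.002252449607276 q [-17.91 -16.53 122.31  -0.    74.31  52.97]
```

View pics/g3.png

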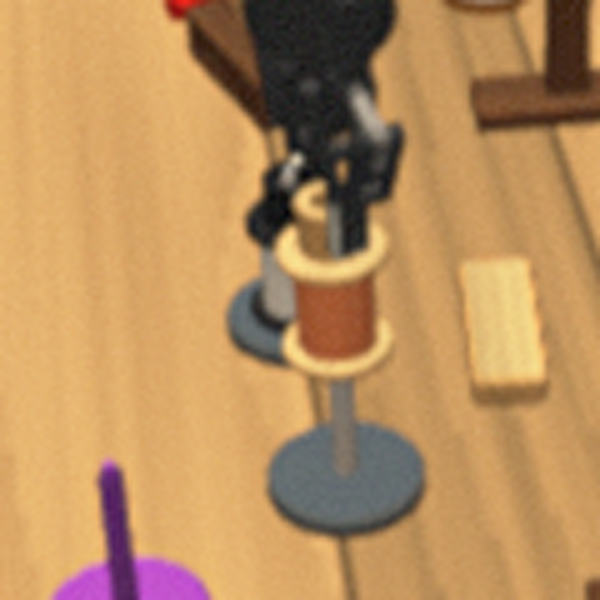

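The pin is in the hole and there is no side force. Continuing down.

Call:
apply_moves(rows=[[[10,0,0,0,0],[10,0,0,0,0],[10,0,0,0,0],[10,0,0,0,0],[10,0,0,0,0],[10,0,0,0,0],[8,0,0,0,0],[5,0,0,0,0],[4,0,0,0,0],[0,0,0,0,0]]])

```text
clock: 6.8
eef_pos: [444.3, -87.2, 169.9]
tool_rot: [[-0.001, 0.328, -0.945], [0.0, -0.945, -0.328], [-1.0, -0.001, 0.001]]
force: [-0.9, 0.4, -1.8]
grip_width: 35.0
```

```bash
python3 go.py; python3 - <<'E'
from h import *
s=snap("side");crop(s,240,180,340,280,6,"pics/g4.png")
E
```

```text
t 6.8 p [444.32 -87.23 169.92] yawY -70.8766983019203 x [-0.  0. -1.] F [-0.92  0.42 -1.84] w 35.02264625318209 q [-17.91 -11.48 126.08   0.    65.45  52.97]
```

View pics/g4.png

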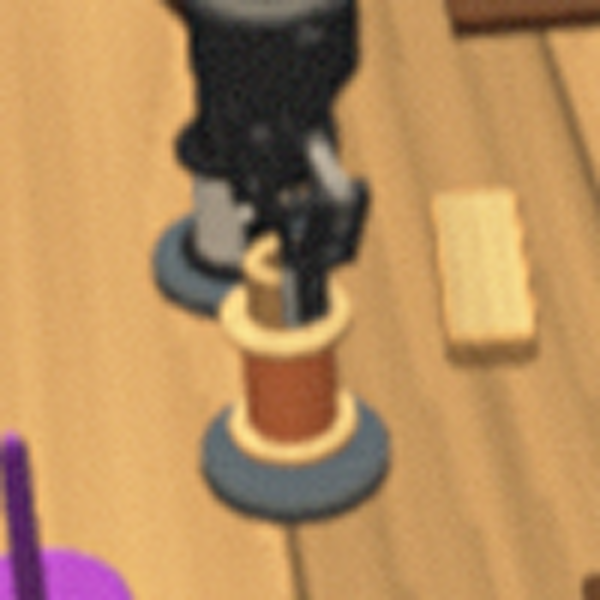

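Call:
apply_moves(rows=[[[4,0,0,0,0],[3,0,0,0,0],[1,0,0,0,0],[1,0,0,0,0],[0,0,0,0,0]]])

```text
clock: 7.35
eef_pos: [444.5, -87.3, 161.3]
tool_rot: [[-0.0, 0.328, -0.945], [0.0, -0.945, -0.328], [-1.0, -0.0, 0.0]]
force: [-0.8, -0.4, -1.7]
grip_width: 34.6
```

Call:
apply_moves(rows=[[[0.5,0,0,0,0],[0.5,0,0,0,0],[0,0,0,0,0]]])

```text
clock: 7.65
eef_pos: [444.5, -87.3, 160.4]
tool_rot: [[-0.0, 0.328, -0.945], [-0.0, -0.945, -0.328], [-1.0, 0.0, 0.0]]
force: [-0.6, -0.1, -2.2]
grip_width: 34.6
```

Call:
apply_moves(rows=[[[0.5,0,0,0,0],[0.5,0,0,0,0],[0,0,0,0,0]]])

```text
clock: 7.95
eef_pos: [444.5, -87.3, 159.3]
tool_rot: [[-0.0, 0.328, -0.945], [0.0, -0.945, -0.328], [-1.0, -0.0, 0.0]]
force: [0.3, 0.3, -1.7]
grip_width: 34.8
```

Call:
apply_moves(rows=[[[0.5,0,0,0,0],[0.3,0,0,0,0],[0,0,0,0,0]]])

```text
clock: 8.25
eef_pos: [444.8, -87.3, 159.2]
tool_rot: [[0.001, 0.328, -0.945], [0.0, -0.945, -0.328], [-1.0, 0.0, -0.0]]
force: [-1.4, 1.2, 2.0]
grip_width: 34.5
```

Call:
apply_moves(rows=[[[0.5,0,0,0,0],[0.3,0,0,0,0],[0,0,0,0,0]]])

```text
clock: 8.55
eef_pos: [445.0, -87.4, 159.1]
tool_rot: [[0.001, 0.328, -0.945], [-0.0, -0.945, -0.328], [-1.0, 0.0, -0.001]]
force: [-2.2, 1.2, 7.1]
grip_width: 34.5
```

Contact came at the expected height, with the force up to +7 N. Releasing slowly.

Call:
apply_moves(rows=[[[0,0,0,0,0.42],[0,0,0,0,0.5],[0,0,0,0,0.6],[0,0,0,0,0.75],[0,0,0,0,0.9],[0,0,0,0,0.9]]])

```text
clock: 9.15
eef_pos: [444.4, -87.3, 157.6]
tool_rot: [[-0.0, 0.328, -0.945], [0.0, -0.945, -0.328], [-1.0, -0.0, 0.0]]
force: [-0.3, 0.1, -0.4]
grip_width: 77.1
```

Call:
apply_moves(rows=[[[-10,0,0,0,0.9],[-20,0,0,0,0.9],[-25,0,0,0,0.9],[-30,0,0,0,0.9],[-30,0,0,0,0.9],[-30,0,0,0,0.9],[-25,0,0,0,0.9],[-20,0,0,0,0.9]]])

```text
clock: 9.95
eef_pos: [444.6, -87.3, 350.8]
tool_rot: [[0.003, 0.328, -0.945], [-0.001, -0.945, -0.328], [-1.0, 0.002, -0.002]]
force: [-0.7, -0.8, -1.0]
grip_width: 77.0
```

```bash
python3 go.py; python3 - <<'E'
from h import *
s=snap("side");crop(s,220,160,340,280,5,"pics/h.png")
s=snap("top");crop(s,290,180,400,270,7,"pics/h2.png");crop(s,180,190,260,250,10,"pics/h3.png")
E
```

```text
t 9.95 p [444.64 -87.32 350.79] yawY -70.87453080245136 x [ 0. -0. -1.] F [-0.68 -0.85 -1.01] w 77.01884664083144 q [-17.9  -20.46 115.24   0.    85.04  52.97]
```

View pics/h.png

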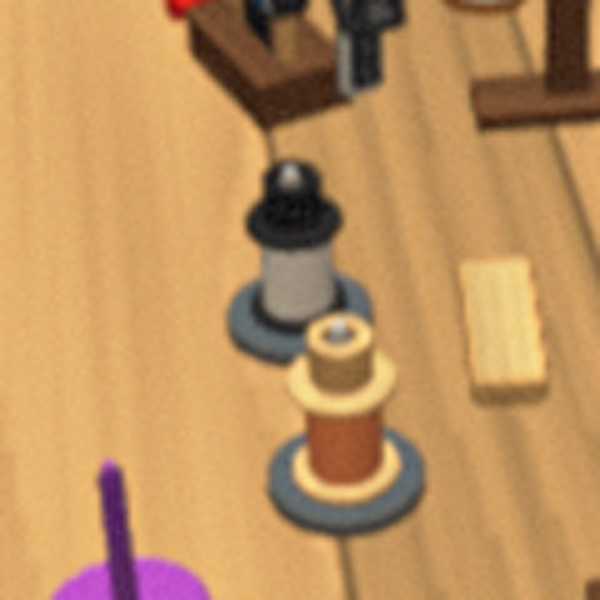

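View pics/h3.png

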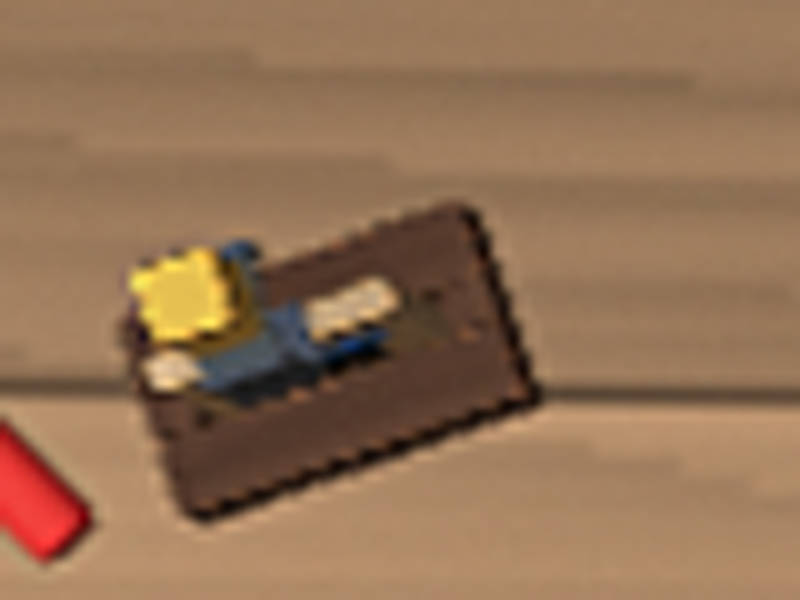

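The copper spool is fully seated, like the silver one, with the pin tip showing at its top. Now I'll measure the board: block corners, yellow top and rail line.

```bash
python3 - <<'E'
from m import *
t=snap("top");s=snap("side")
import pickle;pickle.dump((s,t),open("s1.pkl","wb"))
def U(p): return (np.array(p)+.5)/10-.5+np.array((180,190))
c=[onz(t,U(p),38) for p in((462,205),(538,393),(202,518))]
print("block corners",*c); print(np.linalg.norm(c[0]-c[1]),np.linalg.norm(c[1]-c[2]));ctr=(c[0]+c[2])/2;print("ctr",ctr)
d=c[2]-c[1];print("yaw y",np.degrees(np.arctan2(d[1],d[0]))-90); d=c[0]-c[1];print("yaw x",np.degrees(np.arctan2(d[1],d[0])))
print("yellow top@219",onz(t,U((183,294)),219))
img=t["img"].astype(int);b,g,r=img[...,0],img[...,1],img[...,2]
m=((r>170)&(g>140)&(b<110)).astype(np.uint8)
m=cv2.bitwise_and(m,m);cc=cen(m,(188,208,208,228));print("top bright",cc[0],cc[1],onz(t,cc[0],219))
# board top edges: pale ends
print("board ends@110",onz(t,U((148,368)),110),onz(t,U((400,300)),110), "mid", onz(t,U((272,333)),110))
ms=mask(s,(18,150,90),(35,255,255));cs=cen(ms,(255,110,285,140));print(cs[0],cs[1],onz(s,cs[0],197))
print(tri(s,cs[0],t,cc[0]))
# rail line in top: white/green/red bar
hsv=cv2.cvtColor(t["img"],cv2.COLOR_BGR2HSV)
P=[]
for u in list(range(252,281,3))+list(range(290,340,5))+list(range(345,357,3))+list(range(362,385,4)):
    col=hsv[150:170,u].astype(int);im=t["img"][150:170,u].astype(int)
    # non-wood: wood hue 8-16
    k=(col[:,0]>30)|((col[:,0]<7)&(col[:,1]>150))
    if k.sum()>=2: P.append(onz(t,(u,150+np.mean(np.where(k)[0])),200))
P=np.array(P);f=np.polyfit(P[:,1],P[:,0],1);print("rail x = ",f,"res",np.std(P[:,0]-np.polyval(f,P[:,1])),len(P))
for nm,lo,hi,rt in(("green",(60,60,50),(95,255,255),(240,145,300,170)),("red",(0,140,60),(8,255,255),(335,150,370,175))):
    _,st,l=cen(mask(t,lo,hi),rt);u0,u1=st[0]-.5,st[0]+st[2]-.5;v=_[1]
    print(nm,onz(t,(u0,v),200)[1],onz(t,(u1,v),200)[1])
E
```

```text
block corners [496.26 302.    38.  ] [434.19 274.4   38.  ] [392.01 382.65  38.  ]
67.9322764493847 116.17681458469589
ctr [444.14 342.33  38.  ]
yaw y 21.286695017465092
yaw x 23.97216391144265
yellow top@219 [445.85 345.91 219.  ]
top bright [197.67 219.22] [193 215  10   9  63] [445.05 346.4  219.  ]
board ends@110 [434.35 383.82 110.  ] [456.62 305.91 110.  ] mid [445.77 345.56 110.  ]
[266.33 128.67] [266 128   2   2   3] [429.68 324.37 197.  ]
(array([440.18, 355.74, 181.86]), np.float64(17.70671096338411))
rail x =  [  0.04 633.31] res 0.6198133282877946 30
green 208.31766967158086 108.94204515948405
red -78.08588021195463 -120.2995292423619
```

```bash
python3 - <<'E'
from m import *
import pickle
s,t=pickle.load(open("s1.pkl","rb"))
hsv=cv2.cvtColor(t["img"],cv2.COLOR_BGR2HSV)
print(hsv[232,215:235].tolist())
m=((hsv[...,2]<95)).astype(np.uint8)
cc=cen(m,(188,205,240,248));print(cc[0],cc[1])
cnt=max(cv2.findContours(cc[2].astype(np.uint8),0,1)[0],key=len);pts=cv2.boxPoints(cv2.minAreaRect(cnt));w=[onz(t,p,38) for p in pts];print(np.array(w))
for i in range(4):
    d=w[(i+1)%4]-w[i];print(np.linalg.norm(d),np.degrees(np.arctan2(d[1],d[0])))
# board top pale faces & strap
k=12;crop(t,188,205,236,245,k,"pics/i.png");crop(s,250,110,300,185,8,"pics/i2.png")
E
```

```text
[[11, 125, 86], [12, 127, 88], [10, 122, 90], [10, 127, 92], [10, 123, 93], [10, 126, 97], [11, 121, 95], [11, 123, 91], [10, 143, 82], [11, 165, 51], [11, 145, 37], [13, 145, 37], [14, 130, 51], [13, 112, 114], [13, 107, 129], [15, 106, 178], [15, 106, 205], [14, 105, 200], [15, 106, 193], [15, 106, 190]]
[214.15 226.21] [193 211  47  31 646]
[[466.97 417.85  38.  ]
 [512.83 284.42  38.  ]
 [433.89 255.82  38.  ]
 [388.82 388.33  38.  ]]
141.0923294894215 -71.03434978011408
83.9537004556433 -160.08130214991468
139.96445970360224 108.78578565343562
83.54087304770732 20.697639707997165
```

View pics/i.png

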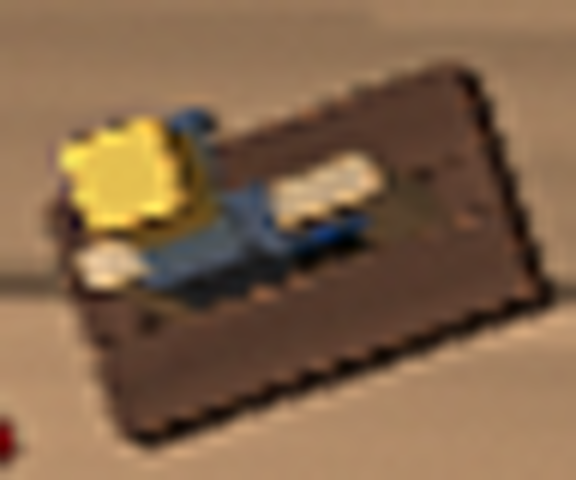

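View pics/i2.png

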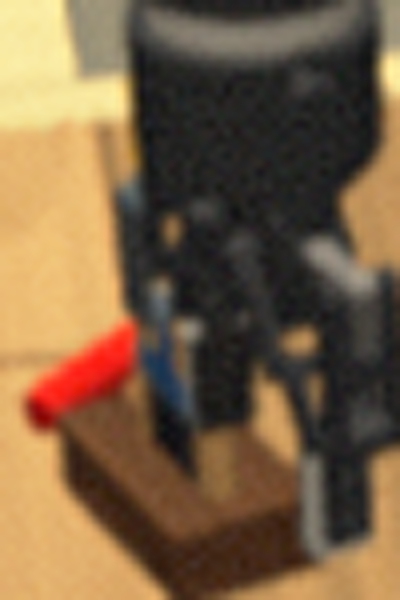

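```bash
python3 go.py 445.3 346 254
```

```text
t 10.15 p [444.42 -87.25 347.98] yawY -70.87638501067556 x [ 0. -0. -1.] F [ 0.36 -0.27 -0.51] w 76.4392029559496 q [-17.9  -20.36 115.43   0.    84.88  52.97]
tool shift [  93.89 -409.09 -142.71]
```

Call:
apply_moves(rows=[[[0,-20,-7,0,0.9],[0,-35,-12.2,0,0.9],[0,-45,-15.7,0,0.9],[0,-48,-16.7,0,0.9],[0,-48,-16.7,0,0.9],[0,-48,-16.7,0,0.9],[0,-48,-16.7,0,0.9],[0,-45,-15.7,0,0.9],[0,-40,-14,0,0.9],[0,-25,-8.7,-0.9,0.9]]])

```text
clock: 11.15
eef_pos: [443.9, 337.6, 345.2]
tool_rot: [[-0.003, 0.345, -0.939], [-0.002, -0.939, -0.345], [-1.0, 0.0, 0.004]]
force: [-0.5, -0.6, -0.2]
grip_width: 76.6
```

Call:
apply_moves(rows=[[[0,-7,-2.5,0,1],[0,0,0,0,1],[0,0,0,0,1]]])

```text
clock: 11.45
eef_pos: [445.0, 341.6, 346.8]
tool_rot: [[-0.001, 0.342, -0.94], [-0.002, -0.94, -0.342], [-1.0, 0.001, 0.002]]
force: [0.2, -0.9, -0.2]
grip_width: 85.5
```

```bash
python3 go.py 445.3 346 254;python3 - <<'E'
from m import *
t=snap("top");s=snap("side")
crop(t,160,160,260,260,6,"pics/j.png");crop(s,230,70,310,190,5,"pics/j2.png")
E
```

```text
t 11.45 p [444.99 341.6  346.75] yawY -70.02002087923206 x [-0. -0. -1.] F [ 0.16 -0.93 -0.23] w 85.45684720159673 q [ 32.04  -5.47 103.14  -0.03  82.44 102.06]
tool shift [92.74 -4.12 -1.96]
```

View pics/j2.png

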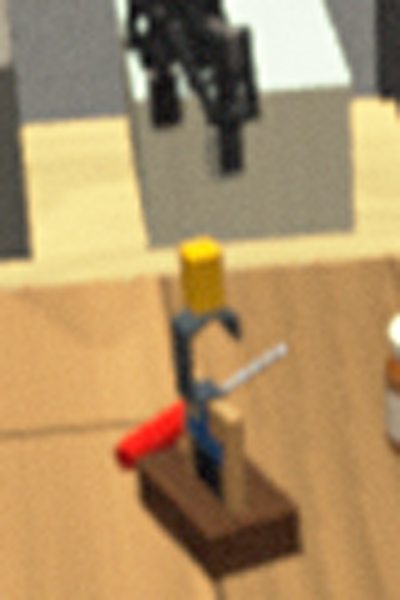

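```bash
python3 - <<'E'
from m import *
import pickle
s,t=pickle.load(open("s1.pkl","rb"))
print(proj(s,(445.3,346,219)),proj(s,(445.3,346,197)),proj(s,(445.3,346,175)))
d=s
s=snap("side");hsv=cv2.cvtColor(s["img"],cv2.COLOR_BGR2HSV)
m=mask(s,(18,150,90),(35,255,255));c=cen(m,(255,110,285,140));print(c[0],c[1],onz(s,c[0],199))
a=[(445.3+dx,346+dy,z) for dx in(-12,12) for dy in(-12,12) for z in(175,219)]
q=np.array([proj(s,x) for x in a]);print(q.min(0),q.max(0))
E
```

```text
[270.07 119.24] [270.48 125.27] [270.89 131.22]
[269.93 124.83] [266 118   9  15 119] [443.57 345.56 199.  ]
[266.09 117.33] [274.85 133.21]
```

The side view confirms the yellow block at (445,346). The hook opens towards the rail and the gripper is clear above. Descending.

Call:
apply_moves(rows=[[[0,-4.1,-2,0,1],[15,0,0,0,1],[25,0,0,0,1],[25,0,0,0,1],[15,0,0,0,1],[8,0,0,0,1],[4,0,0,0,1],[0,0,0,0,1],[0,0,0,0,0.7]]])

```text
clock: 12.5
eef_pos: [446.1, 347.5, 257.1]
tool_rot: [[0.002, 0.342, -0.94], [0.001, -0.94, -0.342], [-1.0, -0.0, -0.002]]
force: [0.8, 0.9, -0.6]
grip_width: 73.7
```

```bash
python3 go.py 445.3 346 254;python3 - <<'E'
from m import *
t=snap("top");s=snap("side")
crop(s,230,70,310,190,5,"pics/k2.png")
E
```

```text
t 12.5 p [446.07 347.45 257.06] yawY -69.97340382473372 x [ 0.  0. -1.] F [ 0.84  0.89 -0.64] w 73.71416875401972 q [ 32.48  -1.66 108.23   0.    73.31 102.45]
tool shift [3.06 1.1  1.23]
```

View pics/k2.png

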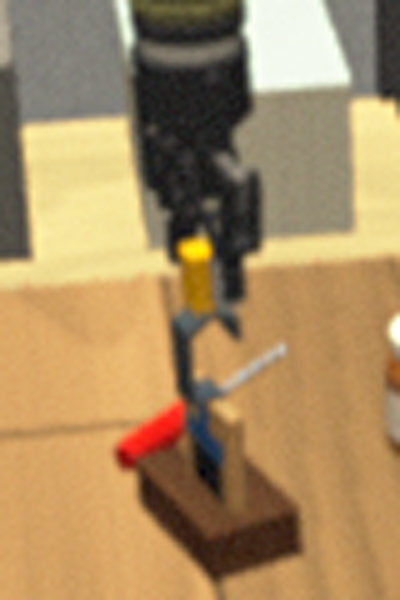

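Call:
apply_moves(rows=[[[2,0.5,0.5,0,0.6],[0,0,0,0,0.5],[0,0,0,0,0.42],[0,0,0,0,0.36],[0,0,0,0,0.3],[0,0,0,0,0.2],[0,0,0,0,0],[0,0,0,0,0],[0,0,0,0,0],[0,0,0,0,0]]])

```text
clock: 13.6
eef_pos: [445.3, 346.6, 254.0]
tool_rot: [[0.0, 0.342, -0.94], [0.0, -0.94, -0.342], [-1.0, -0.0, -0.0]]
force: [-0.4, 0.5, 0.1]
grip_width: 23.8
```

```bash
python3 go.py;python3 - <<'E'
from m import *
print(ctrl.sense()["moment"]);s=snap("side")
crop(s,230,70,310,190,5,"pics/l.png")
E
```

```text
t 13.6 p [445.31 346.6  253.96] yawY -69.9738908684408 x [ 0.  0. -1.] F [-0.36  0.47  0.06] w 23.784359430004194 q [ 32.44  -1.61 108.49   0.01  73.1  102.41]
[ 0.21  0.05 -0.04]
```

View pics/l.png

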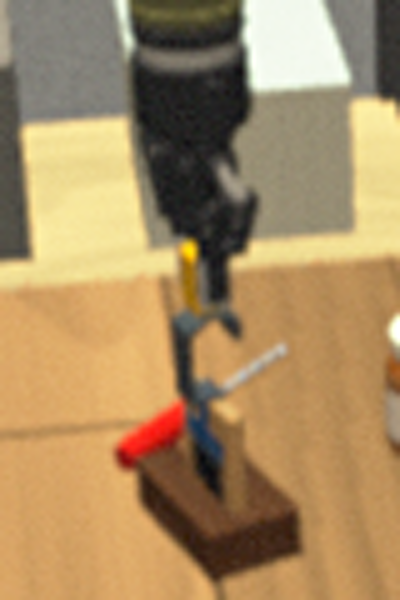

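Gripped at 23.8 mm and the board hasn't moved. Lifting straight out of the slot.

Call:
apply_moves(rows=[[[-3,0,0,0,0],[-7,0,0,0,0],[-10,0,0,0,0],[-15,0,0,0,0],[-20,0,0,0,0],[-20,0,0,0,0],[-15,0,0,0,0],[-10,0,0,0,0],[0,0,0,0,0]]])

```text
clock: 14.55
eef_pos: [445.8, 346.8, 356.3]
tool_rot: [[0.003, 0.342, -0.94], [0.002, -0.94, -0.342], [-1.0, -0.001, -0.004]]
force: [0.1, 0.2, -2.4]
grip_width: 23.3
```

```bash
python3 go.py 560 157 354;python3 - <<'E'
from m import *
print(ctrl.sense()["moment"]);s=snap("side")
crop(s,220,50,320,190,4,"pics/n.png")
import pickle
_,t=pickle.load(open("s1.pkl","rb"))
print("jar",onz(t,(183,171),95), "post top L",onz(t,(227.5,154),208),"railend L",onz(t,(230.7,155.5),200))
E
```

```text
t 14.55 p [445.78 346.78 356.25] yawY -69.97725147971427 x [ 0.  0. -1.] F [ 0.07  0.16 -2.44] w 23.300361333823208 q [ 32.43  -5.37 102.15  -0.    83.01 102.41]
tool shift [  2.24 217.42 -42.32]
[-0.03 -0.11  0.07]
jar [614.39 433.84  95.  ] post top L [643.58 270.2  208.  ] railend L [641.1  261.98 200.  ]
```

View pics/n.png

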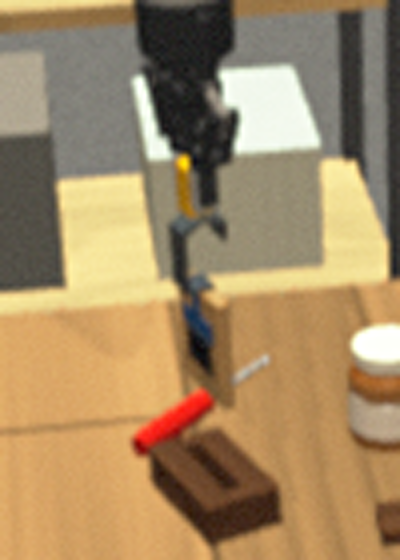

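The board hangs straight in the grip, clear of the slot block and far from the jar (614,434). Moving in front of the green length, then turning 22.3°.

Call:
apply_moves(rows=[[[0,12,-2.4,0,0],[0,22,-4.3,0,0],[0,28,-5.4,0,0],[0,31,-6,0,0],[0,31,-6,0,0],[0,31,-6,0,0],[0,28,-5.4,0,0],[0,22,-4.3,0,0],[0,12.4,-2.5,0,0],[0,0,0,0,0]]])

```text
clock: 15.6
eef_pos: [559.8, 155.1, 352.6]
tool_rot: [[-0.002, 0.34, -0.94], [-0.001, -0.94, -0.34], [-1.0, -0.0, 0.002]]
force: [-0.4, -0.0, -2.7]
grip_width: 23.3
```

Call:
apply_moves(rows=[[[0,0,0,2.3,0],[0,0,0,4,0],[5,0,0,5,0],[10,0,0,5,0],[10,0,0,4,0],[7,0,0,2,0],[0,0,0,0,0]]])

```text
clock: 16.3
eef_pos: [558.3, 157.5, 319.8]
tool_rot: [[-0.004, -0.038, -0.999], [-0.0, -0.999, 0.038], [-1.0, 0.0, 0.004]]
force: [0.8, -0.1, -2.6]
grip_width: 23.2
```

```bash
python3 go.py 639.7 157 322;python3 - <<'E'
from m import *
s=snap("side");t=snap("top")
crop(s,260,50,380,200,4,"pics/o.png")
crop(t,200,130,320,230,6,"pics/o2.png")
E
```

```text
t 16.3 p [558.28 157.49 319.84] yawY -92.19471668349937 x [-0. -0. -1.] F [ 0.78 -0.11 -2.61] w 23.157296397359314 q [ 10.44  -2.16 102.57   0.02  79.79 102.63]
tool shift [ -2.46  -2.63 -81.37]
```

View pics/o.png

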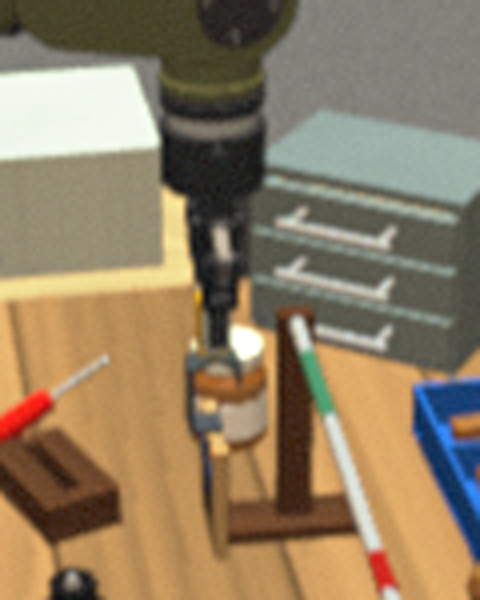

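View pics/o2.png

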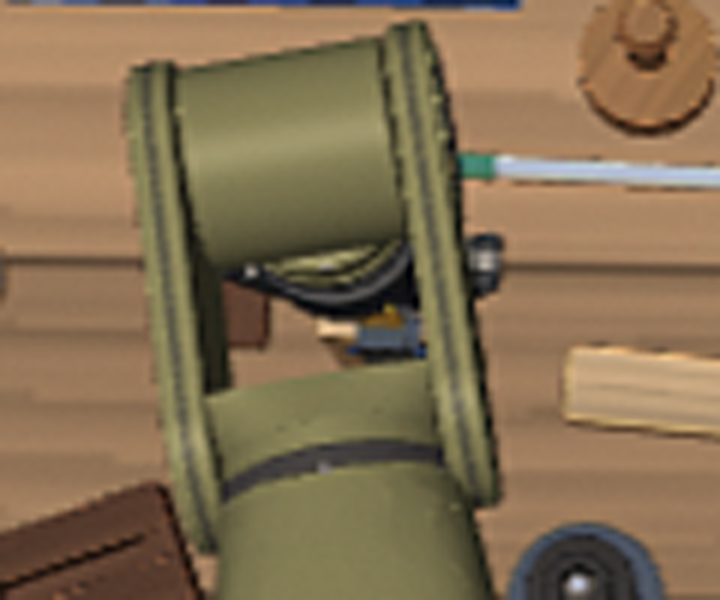

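Board is upright, facing the rail, at the green length, and the opening is at rail height. Moving in.

Call:
apply_moves(rows=[[[0,-0.5,-5,0,0],[0,-0.5,-10,0,0],[0,-0.5,-10,0,0],[0,0,-10,0,0],[0,0,-6,0,0],[0,0,-3,0,0],[0,0,0,0,0]]])

```text
clock: 17.1
eef_pos: [603.9, 156.3, 321.6]
tool_rot: [[-0.001, -0.04, -0.999], [-0.0, -0.999, 0.04], [-1.0, 0.0, 0.001]]
force: [-0.1, 1.5, -2.6]
grip_width: 23.0
```

```bash
python3 go.py 639.7 157 322;python3 - <<'E'
from m import *
s=snap("side")
crop(s,280,90,380,190,6,"pics/p.png")
for y in (170,157,144): print("rail at y",y,(proj(s,(633.31+.041*y,y,200))-[280,90])*6)
E
```

```text
t 17.1 p [603.89 156.33 321.57] yawY -92.28998974378703 x [-0. -0. -1.] F [-0.09  1.51 -2.61] w 23.013196044634356 q [  9.58   3.26  96.95   0.    79.82 101.87]
tool shift [ -0.45  -2.1  -35.75]
rail at y 170 [355.63 328.12]
rail at y 157 [359.82 340.52]
rail at y 144 [364.08 353.09]
```

View pics/p.png

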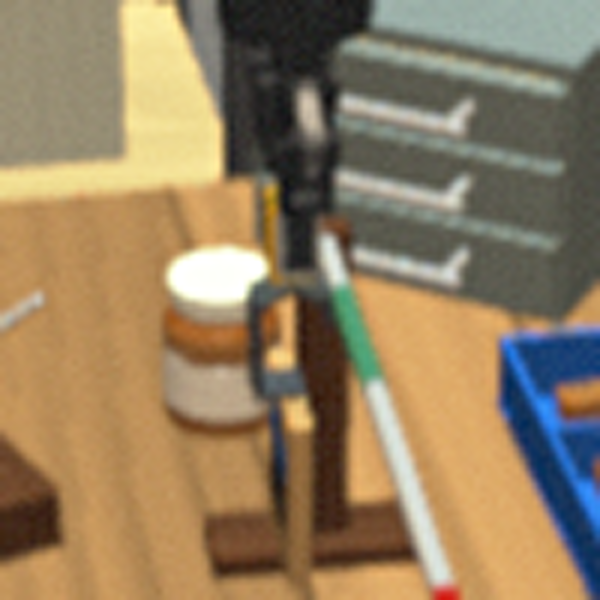

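The lip is above the rail line and about 10 mm short of it. Continuing until the seat is over the rail's axis.

Call:
apply_moves(rows=[[[0,-0.5,-5,0,0],[0,-0.5,-6,0,0],[0,0,-7,0,0],[0,0,-7,0,0],[0,0,-6,0,0],[0,0,-4.7,0,0],[0,0,0,0,0]]])

```text
clock: 17.85
eef_pos: [639.8, 155.9, 321.6]
tool_rot: [[-0.0, -0.04, -0.999], [-0.0, -0.999, 0.04], [-1.0, 0.0, 0.0]]
force: [-0.2, 0.3, -1.7]
grip_width: 23.6
```

```bash
python3 go.py 639.7 157 290;python3 - <<'E'
from m import *
s=snap("side")
crop(s,280,90,380,190,6,"pics/q.png")
E
```

```text
t 17.85 p [639.81 155.94 321.63] yawY -92.28985072770247 x [-0. -0. -1.] F [-0.2   0.25 -1.7 ] w 23.61039962720593 q [  9.03   7.58  92.31  -0.    80.11 101.32]
tool shift [31.63 -1.06  0.15]
```

View pics/q.png

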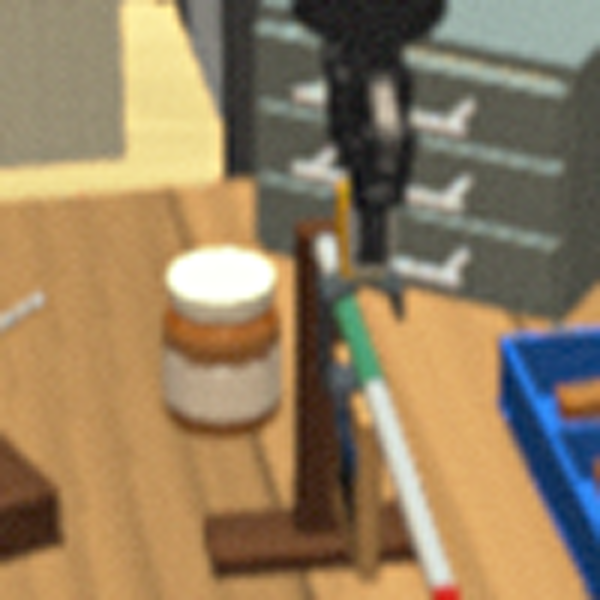

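The rail now lies inside the hook, with the lip at (400,310) beyond it. Lowering.

Call:
apply_moves(rows=[[[5,0,0,0,0],[6,0,0,0,0],[6,0,0,0,0],[5,0,0,0,0],[4,0,0,0,0],[2,0,0,0,0],[0,0,0,0,0]]])

```text
clock: 18.6
eef_pos: [639.1, 156.0, 293.3]
tool_rot: [[-0.001, -0.04, -0.999], [-0.0, -0.999, 0.04], [-1.0, 0.0, 0.001]]
force: [-0.3, 0.0, -2.1]
grip_width: 23.4
```

Call:
apply_moves(rows=[[[0.7,0,0,0,0],[0.7,0,0,0,0],[0,0,0,0,0]]])

```text
clock: 18.9
eef_pos: [639.3, 156.1, 292.6]
tool_rot: [[0.0, -0.04, -0.999], [0.0, -0.999, 0.04], [-1.0, -0.0, -0.0]]
force: [0.8, 0.3, -3.0]
grip_width: 23.1
```

Call:
apply_moves(rows=[[[0.5,0,0,0,0],[0.5,0,0,0,0],[0,0,0,0,0]]])

```text
clock: 19.2
eef_pos: [639.2, 156.1, 291.3]
tool_rot: [[-0.0, -0.04, -0.999], [0.0, -0.999, 0.04], [-1.0, -0.0, 0.0]]
force: [-0.7, 0.4, -2.2]
grip_width: 23.3
```

Call:
apply_moves(rows=[[[0.5,0,0,0,0],[0.3,0,0,0,0],[0,0,0,0,0]]])

```text
clock: 19.5
eef_pos: [639.2, 156.1, 290.5]
tool_rot: [[-0.0, -0.04, -0.999], [-0.0, -0.999, 0.04], [-1.0, 0.0, 0.0]]
force: [0.1, -0.2, -2.0]
grip_width: 23.3
```

Call:
apply_moves(rows=[[[0.4,0,0,0,0],[0.4,0,0,0,0],[0,0,0,0,0]]])

```text
clock: 19.8
eef_pos: [639.2, 156.0, 290.0]
tool_rot: [[0.0, -0.04, -0.999], [0.0, -0.999, 0.04], [-1.0, -0.0, -0.0]]
force: [-0.9, 0.3, -1.6]
grip_width: 23.3
```

```bash
python3 go.py;python3 - <<'E'
from m import *
s=snap("side");print(ctrl.sense()["moment"])
crop(s,280,90,380,190,6,"pics/r.png")
E
```

```text
t 19.8 p [639.22 156.03 290.02] yawY -92.27523029633021 x [ 0.  0. -1.] F [-0.93  0.26 -1.55] w 23.259666942143795 q [  9.04   8.57  94.27   0.    77.15 101.32]
[-0.05  0.08  0.03]
```

View pics/r.png

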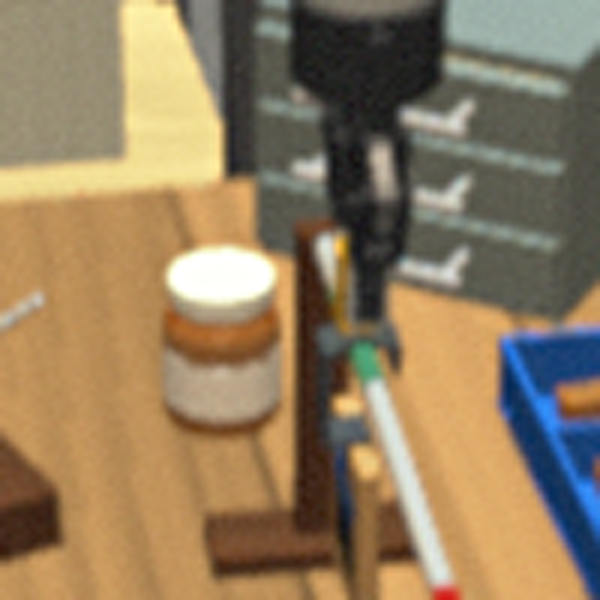

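Nearly seated. A few more small steps until it touches.

Call:
apply_moves(rows=[[[0.5,0,0,0,0],[0.5,0,0,0,0],[0,0,0,0,0]]])

```text
clock: 20.15
eef_pos: [639.3, 156.0, 289.9]
tool_rot: [[0.001, -0.04, -0.999], [0.0, -0.999, 0.04], [-1.0, -0.0, -0.001]]
force: [-3.6, -0.4, 3.8]
grip_width: 23.3
```

Call:
apply_moves(rows=[[[0.4,0,0,0,0],[0.3,0,0,0,0],[0,0,0,0,0]]])

```text
clock: 20.45
eef_pos: [639.3, 156.1, 289.9]
tool_rot: [[0.001, -0.04, -0.999], [0.0, -0.999, 0.04], [-1.0, -0.0, -0.001]]
force: [-4.6, -0.7, 7.0]
grip_width: 23.3
```

Contact at 289.9. The rail pushes the hook slightly towards -x, so I'll ease the board 1 mm that way to centre the gable.

Call:
apply_moves(rows=[[[0,0,0.5,0,0],[0,0,0.5,0,0],[0,0,0,0,0]]])

```text
clock: 20.75
eef_pos: [639.0, 156.1, 289.9]
tool_rot: [[0.004, -0.04, -0.999], [0.0, -0.999, 0.04], [-1.0, -0.0, -0.004]]
force: [-0.5, -1.1, 6.3]
grip_width: 23.1
```

Call:
apply_moves(rows=[[[0,0,0.5,0,0],[0,0,0.5,0,0],[0,0,0,0,0]]])

```text
clock: 21.05
eef_pos: [638.5, 156.1, 289.8]
tool_rot: [[0.005, -0.04, -0.999], [0.0, -0.999, 0.04], [-1.0, -0.001, -0.005]]
force: [2.5, -0.3, 5.9]
grip_width: 23.6
```

Call:
apply_moves(rows=[[[0,0,-0.4,0,0],[-0.2,0,-0.4,0,0],[0,2,0,0,0],[0,4,0,0,0],[0,6,0,0,0],[0,8,0,0,0],[0,8,0,0,0],[0,6,0,0,0],[0,4,0,0,0],[0,2,0,0,0]]])

```text
clock: 22.05
eef_pos: [637.2, 117.5, 289.8]
tool_rot: [[0.004, -0.04, -0.999], [0.004, -0.999, 0.04], [-1.0, -0.004, -0.003]]
force: [1.2, 6.1, 5.3]
grip_width: 23.1
```

```bash
python3 go.py 629 -99.5 290; python3 - <<'E'
from m import *
import pickle
_,t=pickle.load(open("s1.pkl","rb"))
print("knob",onz(t,(308,141),50))
E
```

```text
t 22.05 p [637.19 117.45 289.81] yawY -92.27171958783862 x [ 0.  0. -1.] F [1.17 6.12 5.3 ] w 23.137107704554122 q [ 5.63  7.24 95.77  0.22 76.76 97.85]
tool shift [ -1.12 217.1   -0.42]
knob [732.36  32.72  50.  ]
```

Call:
apply_moves(rows=[[[0,4,0,0,0],[0,8,0,0,0],[0,11,0,0,0],[0,12,0,0,0],[0,12,0,0,0],[0,12,0,0,0],[0,11,0,0,0],[0,8,0,0,0],[0,4,0,0,0],[0,0,0,0,0]]])

```text
clock: 23.05
eef_pos: [634.0, 34.7, 289.8]
tool_rot: [[0.004, -0.04, -0.999], [0.002, -0.999, 0.04], [-1.0, -0.002, -0.004]]
force: [0.9, 2.6, 6.1]
grip_width: 23.2
```

```bash
python3 go.py 629 -99.5 290; python3 - <<'E'
from m import *
s=snap("side")
crop(s,290,110,410,230,5,"pics/t.png")
E
```

```text
t 23.05 p [634.    34.71 289.82] yawY -92.29495318804467 x [ 0.  0. -1.] F [0.92 2.64 6.08] w 23.155801712963846 q [-1.75  5.65 97.5   0.14 76.65 90.51]
tool shift [ -0.5  134.3   -0.38]
```

View pics/t.png

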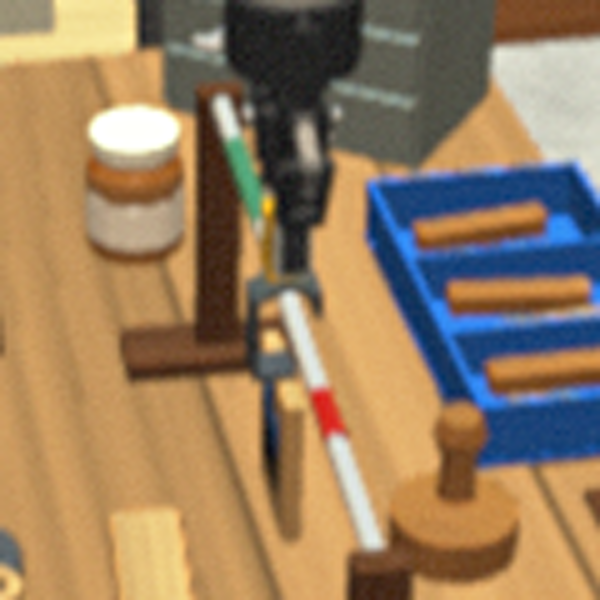

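The board slides well and its hook is on the rail, about 134 mm before the red mark. Continuing.

Call:
apply_moves(rows=[[[0,4,0,0,0],[0,8,0,0,0],[0,11,0,0,0],[0,12,0,0,0],[0,12,0,0,0],[0,12,0,0,0],[0,11,0,0,0],[0,8,0,0,0],[0,4,0,0,0],[0,0,0,0,0]]])

```text
clock: 24.1
eef_pos: [630.8, -47.2, 289.8]
tool_rot: [[0.004, -0.04, -0.999], [0.002, -0.999, 0.04], [-1.0, -0.002, -0.004]]
force: [1.8, 1.5, 6.9]
grip_width: 22.9
```

Call:
apply_moves(rows=[[[0,4,0,0,0],[0,8,0,0,0],[0,10,0,0,0],[0,10,0,0,0],[0,8,0,0,0],[0,4,0,0,0],[0,0,0,0,0]]])

```text
clock: 24.8
eef_pos: [629.1, -91.2, 289.8]
tool_rot: [[0.004, -0.04, -0.999], [0.002, -0.999, 0.04], [-1.0, -0.002, -0.004]]
force: [1.7, 2.5, 6.1]
grip_width: 23.2
```

```bash
python3 go.py 629 -99.5 290; python3 - <<'E'
from m import *
s=snap("side");t=snap("top")
crop(s,300,130,400,230,6,"pics/u.png");crop(t,300,130,400,230,6,"pics/u2.png")
E
```

```text
t 24.8 p [629.12 -91.15 289.82] yawY -92.28843002946832 x [ 0.  0. -1.] F [1.75 2.54 6.14] w 23.242237958770655 q [-13.13   5.74  97.39   0.16  76.68  79.12]
tool shift [-0.2   8.35 -0.22]
```

View pics/u.png

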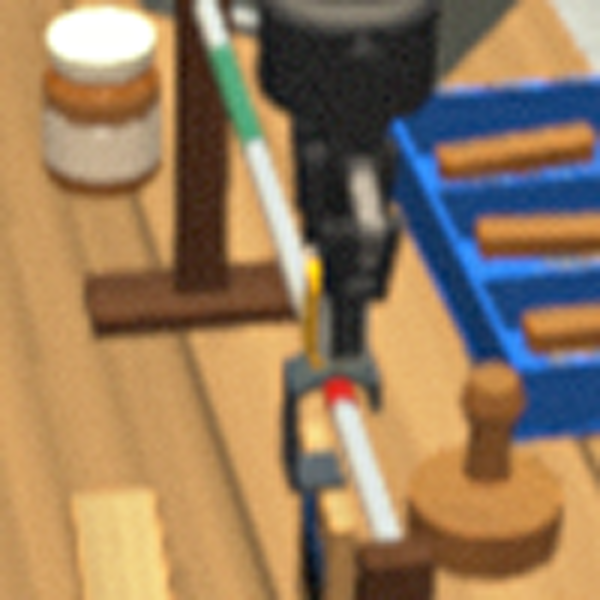

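View pics/u2.png

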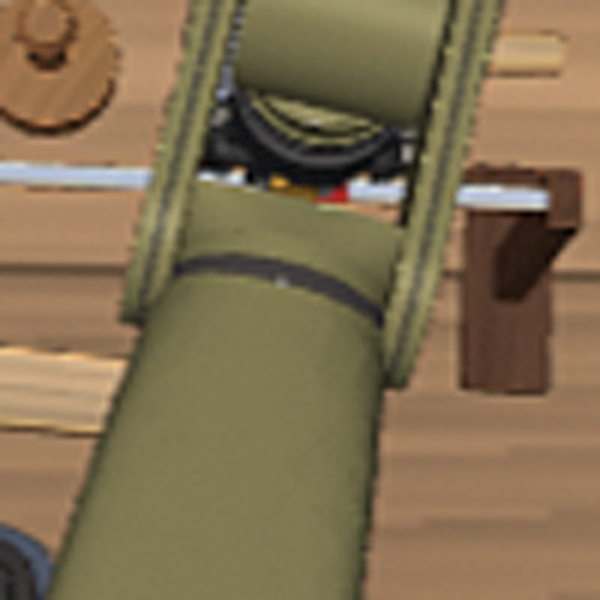

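Call:
apply_moves(rows=[[[0,2,0,0,0],[0,4,0,0,0],[0,2.3,0,0,0],[0,0,0,0,0],[0,0,0,0,0]]])

```text
clock: 25.4
eef_pos: [628.8, -98.8, 289.8]
tool_rot: [[0.004, -0.039, -0.999], [0.003, -0.999, 0.039], [-1.0, -0.003, -0.004]]
force: [1.4, 3.4, 6.7]
grip_width: 23.5
```

```bash
python3 go.py 629 -99.5 290; python3 - <<'E'
from m import *
s=snap("side");t=snap("top")
crop(s,320,160,390,230,8,"pics/v.png");
c=cen(mask(s,(0,150,80),(8,255,255)),(340,180,375,215));print(c[0],c[1])
for y in (-121,-112.5,-99.5,-86.5,-78): print(y,proj(s,(633.31+.041*y,y,200)),(proj(s,(633.31+.041*y,y,200))-[320,160])*8)
E
```

```text
t 25.4 p [628.82 -98.77 289.82] yawY -92.25459712452243 x [ 0.  0. -1.] F [1.35 3.39 6.72] w 23.49950864547309 q [-13.82   5.85  97.27   0.2   76.7   78.39]
tool shift [-0.18  0.72 -0.21]
[356. 195.] [354 194   5   3   8]
-121 [357.6  198.84] [300.83 310.75]
-112.5 [356.98 196.99] [295.8 295.9]
-99.5 [356.03 194.19] [288.22 273.5 ]
-86.5 [355.09 191.43] [280.75 251.45]
-78 [354.49 189.65] [275.94 237.21]
```

View pics/v.png

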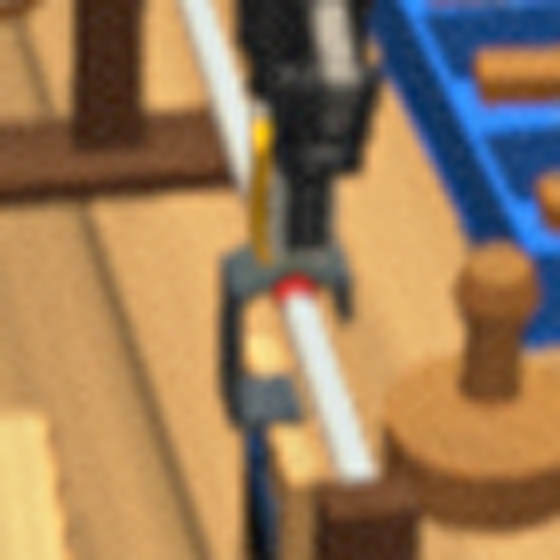

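The hook is on the red with the red showing in front of it. I'll relax the downward press a little and open slowly.

Call:
apply_moves(rows=[[[-0.6,0,0,0,0],[0,0,0,0,0.2],[0,0,0,0,0.27],[0,0,0,0,0.3],[0,0,0,0,0.33],[0,0,0,0,0.38],[0,0,0,0,0.45],[0,0,0,0,0.55],[0,0,0,0,0.7],[0,0,0,0,0.8]]])

```text
clock: 26.5
eef_pos: [627.8, -100.1, 288.9]
tool_rot: [[-0.0, -0.04, -0.999], [-0.0, -0.999, 0.04], [-1.0, 0.0, 0.0]]
force: [0.1, 0.2, -1.2]
grip_width: 68.3
```

```bash
python3 go.py; python3 - <<'E'
from m import *
s=snap("side");crop(s,320,160,390,230,8,"pics/w.png")
E
```

```text
t 26.5 p [ 627.8  -100.09  288.88] yawY -92.2784560706295 x [-0. -0. -1.] F [ 0.12  0.24 -1.2 ] w 68.31862889246257 q [-13.89   5.88  97.34  -0.01  76.79  78.39]
```

View pics/w.png

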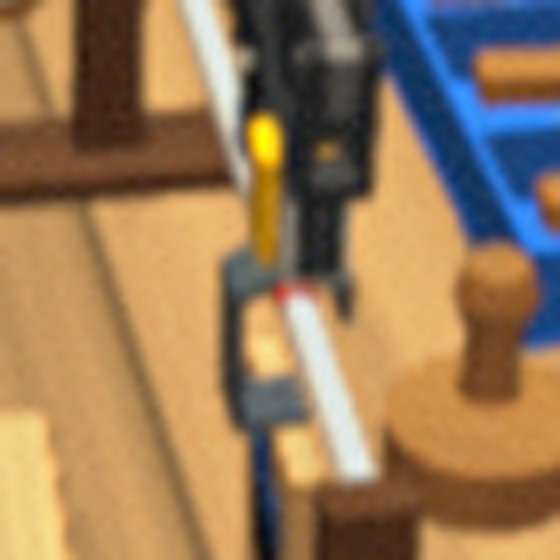

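Released, and the board hangs upright. Retreating straight up.

Call:
apply_moves(rows=[[[-5,0,0,0,0.8],[-10,0,0,0,0.8],[-15,0,0,0,0.8],[-20,0,0,0,0.8],[-20,0,0,0,0.8],[-20,0,0,0,0.8],[-15,0,0,0,0.8]]])

```text
clock: 27.25
eef_pos: [628.1, -100.1, 397.5]
tool_rot: [[0.004, -0.04, -0.999], [-0.001, -0.999, 0.04], [-1.0, 0.001, -0.004]]
force: [-0.4, -0.5, 0.7]
grip_width: 68.2
```

Call:
apply_moves(rows=[[[0,0,15,0,0.8],[0,0,25,0,0.8],[0,0,30,0,0.8],[0,0,30,0,0.8],[0,0,30,0,0.8],[0,0,30,0,0.8],[0,0,20,0,0.8],[0,0,10,0,0.8]]])

```text
clock: 28.05
eef_pos: [436.8, -92.4, 395.2]
tool_rot: [[0.002, -0.04, -0.999], [-0.001, -0.999, 0.04], [-1.0, 0.001, -0.002]]
force: [0.2, 0.2, -0.3]
grip_width: 68.4
```

```bash
python3 go.py; python3 - <<'E'
from m import *
s=snap("side","pics/xs.png");t=snap("top","pics/xt.png");crop(s,300,130,400,230,6,"pics/x1.png");crop(t,300,120,400,200,8,"pics/x2.png")
E
```

```text
t 28.05 p [436.77 -92.36 395.18] yawY -92.29258179503074 x [ 0. -0. -1.] F [ 0.17  0.24 -0.32] w 68.36427200146268 q [-18.83 -22.1  112.27  -0.01  89.7   73.46]
```

View pics/x1.png

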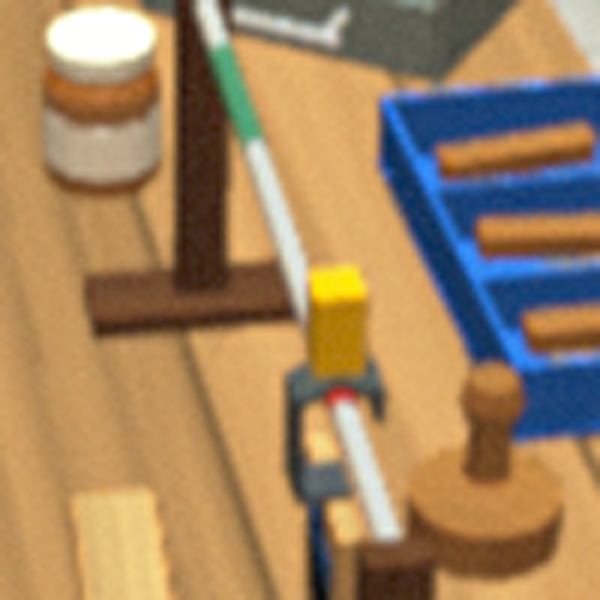

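View pics/x2.png

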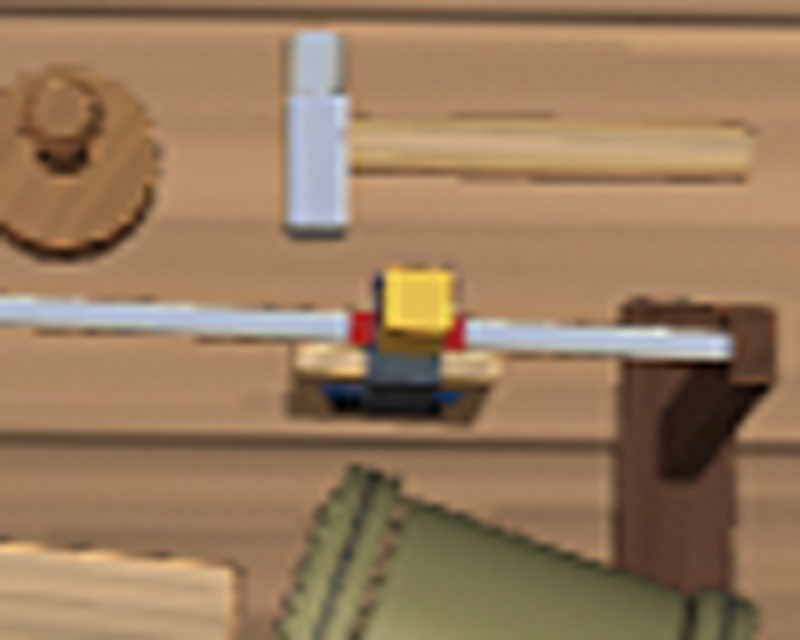

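The red band shows equally on both sides of the hook (top crop: red 350–465, strap 372–440), so it is centred. I'll let it settle, then check stillness and the whole scene.

Call:
apply_moves(rows=[[[0,0,0,0,0.8],[0,0,0,0,0.8],[0,0,0,0,0.8],[0,0,0,0,0.8],[0,0,0,0,0.8],[0,0,0,0,0.8],[0,0,0,0,0.8],[0,0,0,0,0.8]]])

```text
clock: 28.95
eef_pos: [438.0, -92.5, 393.9]
tool_rot: [[-0.0, -0.04, -0.999], [0.0, -0.999, 0.04], [-1.0, -0.0, 0.0]]
force: [1.0, -0.3, 0.2]
grip_width: 68.5
```

```bash
python3 - <<'E'
from m import *
a=cv2.imread("pics/xs.png");s=snap("side","pics/ys.png");t=snap("top")
d=cv2.absdiff(a,s["img"])[140:240,330:380];print("diff board",d.mean(),d.max())
d=cv2.absdiff(a,s["img"])[300:380,340:460];print("diff static ref",d.mean(),d.max())
# bystanders vs start
o=cv2.imread("pics/side0.png");d=cv2.absdiff(o,s["img"]).max(2);
cv2.imwrite("pics/diff.png",((d>45)*255).astype(np.uint8))
print(ctrl.sense()["clock"])
E
```

```text
diff board 2.622 24
diff static ref 2.3695833333333334 18
29.05
```

View pics/ys.png

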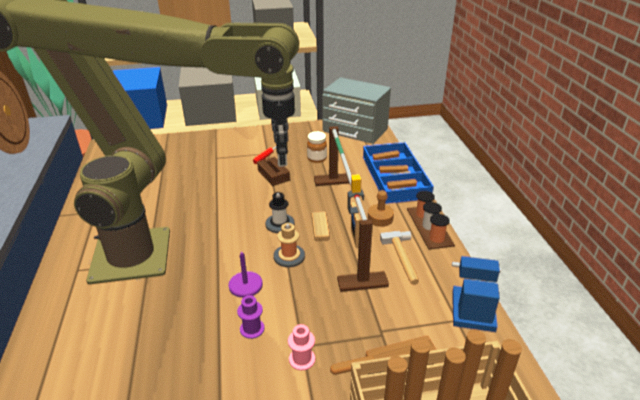

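View pics/diff.png

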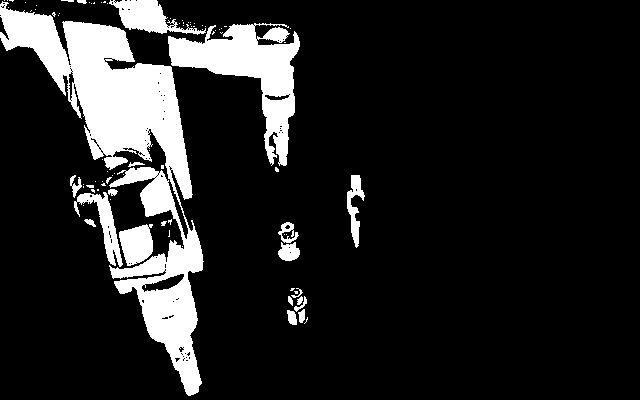

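The final picture shows the copper spool on its spindle at (289,245) and the board hanging on the red mark at (355,205). The difference from the start shows only the arm, the spool and the board. The board is still, so I'm handing in.

```bash
python3 -c "
from bench import ctrl
print(ctrl.hand_in())"
```

```text
the job is handed in; nothing more can be done
None
```

The job is done and handed in at about 29 s. The hand-in gave no verdict.

- **Spool:** I lowered the copper spool onto the empty spindle until it touched at the expected height, with about 7 N of force. After release it stands as low as the silver one, with the pin tip showing at the top.
- **Board:** I hooked it over the green length, at about y = 156 mm, and slid it about 256 mm in contact with the rail to the red mark. I released it there once most of its weight was on the rail.
- **Last checks:** In the top view the red band shows almost equally on both sides of the hook, within about 1 mm of centre. Two side pictures about 0.9 s apart differed by no more than image noise, so the board hangs still. Compared with the start, only the arm, the spool and the board had changed in the side view. The highest force I saw reported was about 7 N.
- **A disagreement:** The side camera put the rail marks about 11 mm off along y compared with the top camera. I trusted the top camera. Its picture after release, with hook and red band together, confirmed the placing.

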